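# Close the interface box: hook the cover under its lip and latch it

## Task

Close up the open grey interface box: take the loose metal cover by its handle, tilt it so that its tongue hooks under the lip at the back of the box, and lower the front edge until the cover lies flat down in its recess. Then slide the steel latch on the front of the box fully over the cover's edge and let go, leaving the tools and other things on the bench where they are.

Things in the scene. Friction and masses are not known exactly. Their poses are not given: they have to be found in the camera images.
- interface_box: Open grey electronics box, fixed, 186 (x) by 132 mm (y). Origin on the bench under the middle of the cover's recess; x to the back, where the lip is, z up. Side walls (7 mm) and front land (x -113 to -71) rise to z 46 mm. Latch guides on the land: x -112 to -76, 13 to 23 mm either side, up to z 54. Socket bosses stand 4 mm out of the front face.
- seat (a point): Middle of the cover's recess, on its ledges' level (x 0, y 0, z 40 mm in the box's frame, axes as the box's). Recess x -67 to 67, y -59 to 59 mm; ledges 8 to 10 mm wide all round carry the cover, open below with a circuit board inside. Front edge bevelled: x -67 at z 42 to x -71 at z 46. A seated cover's origin lies here within 2 mm in x, 4 mm in y.
- lip_edge (a point): Middle of the lower edge of the back lip (x 53, y 0, z 51 mm in the box's frame). The 3 mm lip overhangs the recess by 14 mm; its underside falls about 18 degrees from here to z 46.5 at the back wall (x 67); top below z 55. Corner blocks leave only y -44 to 44 open under it, from x 54 on. The opening before it, 120 mm, is shorter than the cover: it cannot go in flat.
- cover: Loose grey metal plate, 130 (x) by 110 mm (y), 5 mm thick, 0.18 to 0.35 kg. Origin: centre of its underside, z up. From x 49 to 65 mm it narrows to a tongue 80 mm wide, which goes under the lip; the front edge is at x -65. Lies flat on the bench at the start, tongue roughly away from the robot. A black bow handle stands across its middle.
- cover_tongue (a point): Middle of the tongue's end, at the underside of the cover (x 65, y 0, z 0 mm in the cover's frame); axes as the cover's. Seated it lies 63 to 67 mm along the box's x.
- cover_handle (a point): Centre of the black handle bar (x 0, y 0, z 28 mm in the cover's frame); axes as the cover's. The bar is 12 mm thick (x), 80 mm long (y), z 18 to 38 mm, on two posts at y -34 and 34; free below the bar down to the plate's top at z 5. Its flat gripping faces look to +x and -x.
- latch (a joint): Travel of the sliding steel latch in m along the box's +x: 0 drawn back to the front, 0.020 fully home. Its plate (34 mm wide, z 47 to 51 mm, 2 mm above a seated cover) reaches over a seated cover's front edge from about 0.009 to 0.013 on. Friction about 2 N; it stays where left. Starts drawn back (up to 0.005), clear of the recess.
- latch_tab (a point): Middle of the latch's upright steel tab, 63 mm above the bench; axes as the box's; moves with the latch. Tab 10 mm thick (x), 24 mm wide (y), from z 51 to 74 mm; with the latch at 0 it stands at x -102 in the box's frame. Push its front face towards the box's +x; the land's top in front of it is at z 46.
- driver: The red-handled screwdriver, a bystander; leave it alone. 170 mm long, 19 mm thick, lying between the box and the cover, along its own y axis; origin under its middle.
- pliers: The long-nose pliers, a bystander; leave it alone. 134 mm long along y, lying near the front edge at the right; origin under its middle.
- caliper: The caliper, a bystander; leave it alone. 180 mm long along y, lying behind on the right; origin under its middle.
- tape: The amber tape roll, a bystander; leave it alone. 96 mm across, 15 mm high, lying at the left; origin under its centre.
- marker: The blue-capped marker, a bystander; leave it alone. 136 mm long along y, lying near the front edge at the left; origin under its middle.

How it is judged:
On the way, in this order (a step that is already met when the one before it is completed fails the run):
1. the tongue is under the lip while the front of the cover is still raised (x of cover_tongue in the frame of interface_box between 0.056 and 0.072 m and z of cover_tongue in the frame of interface_box between 0.036 and 0.05 m and y of cover_tongue in the frame of interface_box between -0.009 and 0.009 m and angle between cover's own z axis and vertical above 0.035 rad), for 0.1 s.
2. the cover lies flat in the recess, tongue under the lip (x of cover_tongue in the frame of interface_box between 0.06 and 0.07 m and y of cover in the frame of interface_box between -0.008 and 0.008 m and z of cover in the frame of interface_box between 0.037 and 0.0425 m and angle between cover's own z axis and vertical below 0.025 rad), for 0.2 s.
At the end, for the whole second after the job is handed in: The cover lies at rest in the box's recess: flat within 0.025 rad, its underside 37 to 42.5 mm above the bench, within 8 mm of the middle sideways, its tongue's end 60 to 70 mm along the box's x (under the lip); the latch is at least 16 mm along its 20 mm travel, over the cover's front edge (all of step 2 and value of joint latch above 0.016 m and linear speed of cover below 0.01 m/s); the robot touches nothing.
It fails at once if the screwdriver, pliers, caliper, tape roll, or marker is moved more than 30 mm (distance of any of driver, pliers, caliper, tape, marker from where it was at the start of the episode above 0.03 m).
It also fails if it takes over 48 s, if anything falls off the work surface, if the arm or the gripper's body presses on something with over 40 N, if the wrist force passes 120 N, or if a joint passes its speed limit or range.

## Robot

A 6-joint arm with a two-finger parallel gripper is mounted at the origin on a cart in front of the work surface, level with it; the furniture and walls round the work are solid. World frame = base frame: x ahead of the robot, y to its left, z up, the work surface at z = 0. Lengths are in m, angles in rad, forces in N, time in s.
With the tool pointing down it reaches from about 0.15 to 0.775 m from the base axis. Payload 6.1 kg.
Tool frame: the origin (TCP) lies between the finger pads; the fingertips stand 8 mm ahead of it and the grasp point (between the pads) lies 11 mm behind it; z points along the fingers, y is the direction in which the jaws open and shut (so a half turn about z gives the same grasp; the last joint's range is limited). The gripper opens to 85 mm and grips with 20 to 120 N. Pads are 22 mm wide; open, the fingers measure 114 mm over their backs; the gripper's body (76 mm by 85 mm) begins 54 mm behind the grasp point. The pads swing forward as they close: fully open they stand 13 mm farther back than shut.
Start: joints at [1.175, 0.126, -0.04, 1.405, 0, 1.571], TCP at [0.202, 0.484, 0.239] pointing down, gripper open.
Joint ranges: [-2.72, 2.72], [-0.95, 1.95], [-1.27, 1.35], [-1.78, 2.02], [-1.46, 1.47], [-3.14, 3.14]. Speed limits (rad/s): [2.39, 2.39, 3.01, 3.14, 3.14, 3.14].

## Interface

Orientations are given as a unit quaternion [x, y, z, w].
In Python, from workcell import manip gives the robot as it stands.
- The arm moves only by the tool drive_tool, never from a script. Its argument "steps" is one flat list of numbers, 7 for each row, row after row: the turn, a rotation vector about the world's x, y, z in degrees, then the shift along the world's x, y, z in m, then the opening, from 0 (shut) to 1 (fully open). In form: [ax, ay, az, x, y, z, claw, ax, ay, az, x, y, z, claw, ...]. A call has 1 to 10 rows; each row shifts and turns the commanded pose from where the row before left it; what a row does not reach is not made up. A row lasts 1/12 s, in which the tool goes at most 41.7 mm and 7.16 degrees, less where a joint would pass 70% of its speed; a pose out of reach is approached as far as the arm can. A call with a gripper value outside its range is refused whole. The fingers move at their own pace and stop on an object; "newtons" is the grip in N (left out, the last holds). Time passes only in rows, so rows that do not move let the fingers close. It gives the time, the measured TCP pose, the force and the opening at its end, in the units of the state.
- manip.read_state(): the state, without advancing time (a new reading comes with each control period).
- manip.grab_frame(name): name is "scene" or "top" or "wrist"; returns a dict with "image" (400x640x3 uint8, blue, green, red), "fx", "fy", "cx", "cy" (pixels), "T" (4x4, takes a point from camera to world coordinates); the wrist camera has in their place "hand_eye" (4x4, takes a point from camera to tool coordinates, whose origin is the TCP and whose axes are the flange's). Camera axes: x right, y down, z forward; pixel columns grow to the right and rows downward; lengths in m; the calibration is good to about 2 mm. A picture is of the moment at which its call begins: read the wrist's pose just before it. There is no depth.
- manip.hand_in(): hands the job in, once; it reports no verdict.
The state is a dict: "time_s": time; "joints": joint angles; "joint_vel": joint speeds; "effort": joint torques, N m; "tcp_pos": TCP position; "eef_rot": TCP orientation; "wrist_force": force on the tool from outside, world axes, zero at the start; "torque": the same for the moment, N m; "gripper_width": opening from 0.0 (shut) to 1.0 (fully open).
Only numpy, scipy, OpenCV 4.12 (cv2) and the standard library are available. Lean on these libraries where they do the work, as an engineer would, in place of code of your own. Each camera call takes 0.05 s, during which the arm holds its last target. There are 200 camera calls.

## Working session

There is one attempt and no reset: what is moved stays moved. The work goes in short steps, Python scripts to look and compute and a tool call to move; the robot and the scene stay as the last step left them, time stands still between calls to the robot, and variables do not carry over. Pictures are saved under pics/ and viewed, about 8 in all and at most 12, crops included, and the job is handed in when it is done.

Besides the shell and the picture viewer there is one more tool, called after "Request:" by a JSON object that holds its "name" and its "arguments". drive_tool: Moves the arm, as the interface text tells. Its arguments: {"type":"object","properties":{"steps":{"type":"array","items":{"type":"number"}},"newtons":{"type":"number"}},"required":["steps"]}

```bash
mkdir -p pics; python3 - <<'E'
from workcell import manip
import cv2,numpy as np
np.set_printoptions(precision=4,suppress=True)
for n in("scene","top"):
    f=manip.grab_frame(n);cv2.imwrite(f"pics/{n}0.png",f["image"]);print(n,f["fx"],f["fy"],f["cx"],f["cy"]);print(f["T"])
print(manip.read_state())
E
```

```text
scene 440.42927865273134 440.42927865273134 325.31923117971087 193.35011250470868
[[ 0.8809 -0.3639  0.3027  0.1675]
 [-0.4733 -0.6873  0.5511 -0.624 ]
 [ 0.0075 -0.6287 -0.7776  1.0288]
 [ 0.      0.      0.      1.    ]]
top 366.32975481090386 366.32975481090386 313.4622010702911 202.25764534852118
[[ 0.0008 -0.9804  0.1972  0.339 ]
 [-1.     -0.0011 -0.0012  0.0629]
 [ 0.0014 -0.1972 -0.9804  1.224 ]
 [ 0.      0.      0.      1.    ]]
{'time_s': 0.1, 'joints': array([ 1.175 ,  0.1263, -0.0405,  1.4054, -0.    ,  1.5708]), 'joint_vel': array([ 0.0001, -0.0018,  0.0018, -0.0013, -0.0019,  0.0015]), 'effort': array([ -0.0007, -43.6905,  35.3608,   0.0137,  -0.0002,  -0.    ]), 'tcp_pos': array([0.2023, 0.4841, 0.2386]), 'eef_rot': array([ 0.1966,  0.9805, -0.0007, -0.0001]), 'wrist_force': array([-0.0796,  0.1926, -0.4971]), 'torque': array([-0.0292,  0.0148, -0.0262]), 'gripper_width': 0.9990762439098174}
```

View pics/top0.png

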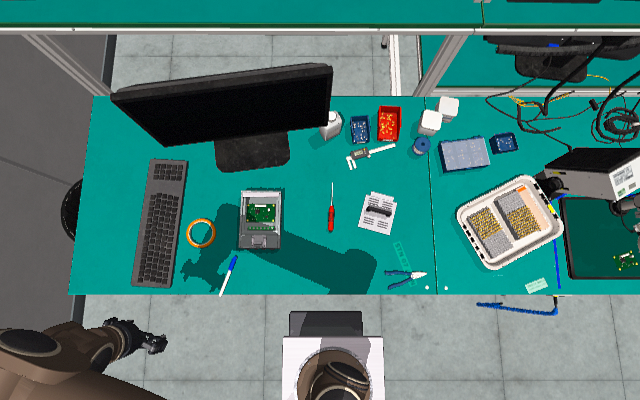

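View pics/scene0.png

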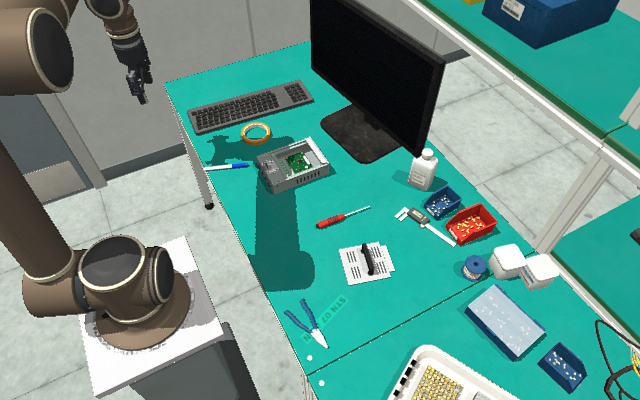

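Top view: box near (260,219) with its latch at the bottom (front toward the robot), cover near (378,212), driver between them. The scene view agrees. I'll zoom in on both for the corners.

```bash
python3 - <<'E'
import cv2,numpy as np
t=cv2.imread("pics/top0.png");s=cv2.imread("pics/scene0.png")
def c(im,u,v,w,h):
    k=400/w
    return cv2.resize(im[v:v+h,u:u+w],(400,300),interpolation=cv2.INTER_CUBIC)
a=[c(t,220,182,100,75),c(t,338,182,80,60),c(s,244,128,100,75),c(s,324,230,80,60)]
cv2.imwrite("pics/z1.png",np.vstack([np.hstack(a[:2]),np.hstack(a[2:])]))
E
```

```text
(no output)
```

View pics/z1.png

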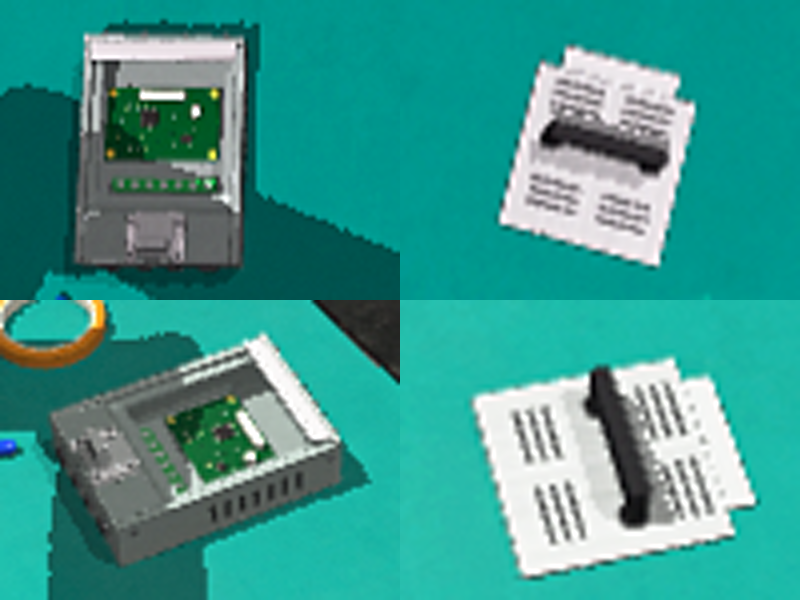

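```bash
cat > h.py <<'E'
import numpy as np
from scipy.optimize import least_squares
from scipy.spatial.transform import Rotation as R
np.set_printoptions(precision=4,suppress=True)
C={"top":((366.33,366.33,313.462,202.258),np.array([[.0008,-.9804,.1972,.339],[-1,-.0011,-.0012,.0629],[.0014,-.1972,-.9804,1.224],[0,0,0,1]])),
"scene":((440.429,440.429,325.319,193.35),np.array([[.8809,-.3639,.3027,.1675],[-.4733,-.6873,.5511,-.624],[.0075,-.6287,-.7776,1.0288],[0,0,0,1]]))}
def proj(K,T,P):
    q=(np.atleast_2d(P)-T[:3,3])@T[:3,:3]
    return np.c_[K[0]*q[:,0]/q[:,2]+K[2],K[1]*q[:,1]/q[:,2]+K[3]]
def fit(obs,x0,freez=True):
    # obs: list of (K,T,model pts,pix); p = x,y,yaw,z
    def f(p):
        r=R.from_euler('z',p[2]).as_matrix();o=[]
        for K,T,M,uv in obs:
            o.append((proj(K,T,np.array(M)@r.T+[p[0],p[1],p[3] if freez else 0])-uv).ravel())
        return np.concatenate(o)
    s=least_squares(f,x0,loss='soft_l1');return s.x,f(s.x)
E
python3 - <<'E'
from h import *
def px(o,k,off,P): return np.array(o)+(np.array(P,float)-off)/k
bt=px((220,182),4,(0,0),[(85,35),(243,38),(75,263),(242,268)])
bs=px((244,128),4,(0,300),[(265,333),(340,440),(50,410),(119,524)])
M=np.array([[73,66,54],[73,-66,54],[-113,66,46],[-113,-66,46]])/1e3
for fz in(0,1):
  for o in ([0,1],[0],[1]):
    O=[(*C["top"],M,bt),(*C["scene"],M,bs)]
    x,r=fit([O[i] for i in o],[.33,.2,0,0],fz);print("box",o,x,np.round(r,1))
L=np.array([[-65,55,5],[-65,-55,5],[49,-55,5],[49,55,5],[65,40,5],[65,-40,5],[0,40,38],[0,-40,38]])/1e3
ct=px((338,182),5,(400,0),[(500,222),(658,267),(693,102),(538,63),(567,45),(682,73),(545,130),(667,158)])
cs=px((324,230),5,(400,300),[(475,397),(522,578),(733,537),(672,360),(711,377),(757,505),(602,370),(634,522)])
for fz in(0,1):
  for o in ([0,1],[0],[1]):
    O=[(*C["top"],L,ct),(*C["scene"],L,cs)]
    x,r=fit([O[i] for i in o],[.33,-.1,0,0],fz);print("cov",o,x,np.round(r,1))
E
```

```text
box [0, 1] [ 0.5408  0.233  -0.016   0.    ] [ 0.1 -0.7  0.9 -0.8 -0.1 -0.5 -0.6 -1.1 -0.5 -0.6  0.  -0.2 -1.1  1.1
 -1.5  2. ]
box [0] [ 0.5383  0.2332 -0.0089  0.    ] [-0.1  0.2  0.6 -0.2  0.   0.4 -0.5 -0.4]
box [1] [ 0.5439  0.2341 -0.0282  0.    ] [ 0.6 -1.   0.6 -0.5 -0.2  0.2 -1.1  1.1]
box [0, 1] [ 0.5406  0.2326 -0.0169  0.0011] [ 0.2 -0.7  1.  -0.8 -0.1 -0.5 -0.6 -1.  -0.5 -0.7 -0.  -0.3 -1.2  1.
 -1.6  1.9]
box [0] [ 0.5385  0.2334 -0.0088 -0.001 ] [-0.1  0.2  0.6 -0.1  0.   0.4 -0.5 -0.5]
box [1] [ 0.5532  0.256  -0.0291 -0.0254] [ 0.2 -0.4 -0.3 -0.5  0.7  0.3 -0.6  0.5]
cov [0, 1] [ 0.5511 -0.1579 -0.274   0.    ] [-0.2 -0.4  0.2 -0.6  1.   0.2  0.5 -0.6  0.1 -0.2 -0.1  0.4  1.3 -1.
  0.6 -0.1 -1.1  0.3 -0.4  0.1  0.  -0.2 -0.1  0.1 -0.7  0.2 -0.7  0.
 -0.9 -0.7  1.2 -4.9]
cov [0] [ 0.55   -0.1566 -0.2608  0.    ] [-0.4  0.1  0.1 -0.4  0.4  0.2 -0.1 -0.1 -0.5  0.1 -0.6  0.5  0.9 -0.6
  0.2  0.1]
cov [1] [ 0.5518 -0.1587 -0.2829  0.    ] [-0.6  0.2 -0.2  0.1  0.3  0.1  0.5  0.3 -0.1  0.5 -0.4  0.4 -0.4 -0.5
  1.4 -4.8]
cov [0, 1] [ 0.5518 -0.1574 -0.2738 -0.0027] [-0.4 -0.6 -0.1 -0.7  0.6  0.1  0.3 -0.6 -0.1 -0.3 -0.4  0.3  1.1 -1.1
  0.3 -0.2 -0.9  0.6 -0.2  0.4  0.   0.  -0.1  0.4 -0.7  0.5 -0.7  0.3
 -0.9 -0.3  1.2 -4.7]
cov [0] [ 0.5496 -0.1562 -0.2609  0.0022] [-0.4  0.2  0.1 -0.3  0.5  0.2 -0.1 -0.2 -0.5  0.1 -0.6  0.5  0.9 -0.6
  0.3  0.1]
cov [1] [ 0.5534 -0.1568 -0.2831 -0.0042] [-0.4  0.2 -0.1  0.   0.2  0.1  0.5  0.4 -0.2  0.5 -0.5  0.3 -0.4 -0.5
  1.4 -4.8]
```

Request:
{"name": "drive_tool", "arguments": {"steps": [0,0,-4.15,0.0175,-0.032,0,1,0,0,-4.15,0.0175,-0.032,0,1,0,0,-4.15,0.0175,-0.032,0,1,0,0,-4.15,0.0175,-0.032,0,1,0,0,-4.15,0.0175,-0.032,0,1,0,0,-4.15,0.0175,-0.032,0,1,0,0,-4.15,0.0175,-0.032,0,1,0,0,-4.15,0.0175,-0.032,0,1,0,0,-4.15,0.0175,-0.032,0,1,0,0,-4.15,0.0175,-0.032,0,1]}}

```text
time_s: 0.93
tcp_pos: [0.3776, 0.1626, 0.2391]
eef_rot: [0.533, 0.846, -0.0, -0.0]
wrist_force: [0.7, 1.3, 0.1]
gripper_width: 0.998
```

Request:
{"name": "drive_tool", "arguments": {"steps": [0,0,-4.15,0.0175,-0.032,0,1,0,0,-4.15,0.0175,-0.032,0,1,0,0,-4.15,0.0175,-0.032,0,1,0,0,-4.15,0.0175,-0.032,0,1,0,0,-4.15,0.0175,-0.032,0,1,0,0,-4.15,0.0175,-0.032,0,1,0,0,-4.15,0.0175,-0.032,-0.01,1,0,0,-4.15,0.0175,-0.032,-0.02,1,0,0,-4.15,0.0175,-0.032,-0.02,1,0,0,-4.15,0.0175,-0.032,-0.02,1]}}

```text
time_s: 1.77
tcp_pos: [0.5529, -0.1575, 0.1683]
eef_rot: [0.798, 0.602, 0.0, 0.0]
wrist_force: [1.1, 0.4, 0.7]
gripper_width: 1.001
```

```bash
cat >> h.py <<'E'
def look(name):
    from workcell import manip
    import cv2,pickle
    s=manip.read_state();f=manip.grab_frame("wrist");cv2.imwrite(f"pics/{name}.png",f["image"])
    T=np.eye(4);T[:3,:3]=R.from_quat(s["eef_rot"]).as_matrix();T[:3,3]=s["tcp_pos"]
    K=(f["fx"],f["fy"],f["cx"],f["cy"]);pickle.dump((K,T@f["hand_eye"]),open(f"pics/{name}.pkl","wb"))
    print(s["time_s"],s["tcp_pos"],R.from_quat(s["eef_rot"]).as_matrix(),s["wrist_force"],s["joints"]);return f
E
python3 -c "
from h import *
f=look('w1');print(f['hand_eye'])"
```

```text
1.7667 [ 0.5529 -0.1575  0.1683] [[ 0.274   0.9617  0.0002]
 [ 0.9617 -0.274   0.0001]
 [ 0.0001  0.0001 -1.    ]] [1.0562 0.3753 0.7404] [-0.2775  0.228  -0.0719  1.2708  0.0001  1.5709]
[[ 0.     -0.9468 -0.3218  0.0823]
 [ 1.      0.     -0.      0.0008]
 [ 0.     -0.3218  0.9468 -0.1343]
 [ 0.      0.      0.      1.    ]]
```

View pics/w1.png

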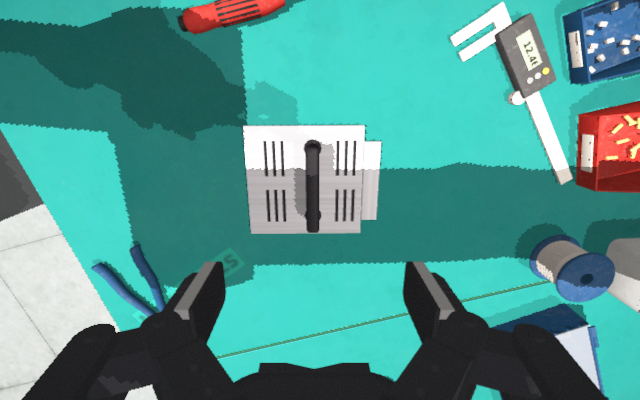

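The wrist view shows the cover with corners (244,126), (250,233), (361,233), (366,126), tongue (381,142)/(377,219), and the bar at column 313.

```bash
python3 - <<'E'
from h import *
import pickle
K,T=pickle.load(open('pics/w1.pkl','rb'))
L=np.array([[-65,55,5],[-65,-55,5],[49,-55,5],[49,55,5],[65,40,5],[65,-40,5]])/1e3
uv=np.array([(244,126),(250,233),(361,233),(366,126),(381,142),(377,219)],float)
for fz in(0,1):
    x,r=fit([(K,T,L,uv)],[.55,-.157,-.27,0],fz);print(x,np.degrees(x[2]),np.round(r,1))
    c,s=np.cos(x[2]),np.sin(x[2])
    print(proj(K,T,[[x[0]-s*y,x[1]+c*y,.038] for y in(.04,-.04)]))
E
```

```text
[ 0.5529 -0.158  -0.2764  0.    ] -15.836016831516616 [-1.  -0.6  0.8  0.7 -0.5  0.6  0.  -0.7  1.2 -0.4 -0.2  1.2]
[[313.0918 147.3155]
 [313.261  233.9221]]
[ 0.553  -0.1587 -0.2757 -0.0027] -15.797218447526681 [-0.1 -0.1  1.6  0.2 -0.7  0.  -0.3 -0.4  0.7 -0.2 -0.5  0.7]
[[313.3133 148.0442]
 [313.5213 234.5272]]
```

Request:
{"name": "drive_tool", "arguments": {"steps": [0,0,0,0,0,-0.03,0.6,0,0,0,0,0,-0.03,0.6,0,0,0,0,0,-0.03,0.6,0,0,0,0,0,-0.03,0.6,0,0,0,0,0,-0.02,0.6,0,0,0,0,0,-0.01,0.6,0,0,0,0,0,0,0.6], "newtons": 80}}

```text
time_s: 2.4
tcp_pos: [0.5504, -0.155, 0.0165]
eef_rot: [0.797, 0.604, -0.002, -0.002]
wrist_force: [0.1, -0.0, 0.8]
gripper_width: 0.6
```

Request:
{"name": "drive_tool", "arguments": {"steps": [0,0,0,0,0,0,0,0,0,0,0,0,0,0,0,0,0,0,0,0,0,0,0,0,0,0,0,0,0,0,0,0,0,0,0,0,0,0,0,0,0,0,0,0,0,0,0,0,0,0,0,0,0,0,0,0], "newtons": 80}}

```text
time_s: 3.07
tcp_pos: [0.5537, -0.1559, 0.0213]
eef_rot: [0.797, 0.604, 0.001, 0.001]
wrist_force: [0.5, -0.3, 6.4]
gripper_width: 0.122
```

Request:
{"name": "drive_tool", "arguments": {"steps": [0,0,0,0,0,0.02,0,0,0,0,0,0,0.03,0,0,0,0,0,0,0.03,0,0,0,0,0,0,0.03,0,0,0,0,0,0,0.03,0,0,0,0,0,0,0.02,0,0,0,0,0,0,0,0,0,0,0,0,0,0,0]}}

```text
time_s: 3.73
tcp_pos: [0.5531, -0.1558, 0.1805]
eef_rot: [0.797, 0.604, 0.001, 0.001]
wrist_force: [0.0, 0.1, -2.4]
gripper_width: 0.118
```

```bash
python3 -c "
from h import *
look('w2')"
```

```text
3.7333 [ 0.5531 -0.1558  0.1805] [[ 0.2702  0.9628  0.0028]
 [ 0.9628 -0.2702 -0.0008]
 [ 0.      0.0029 -1.    ]] [ 0.0357  0.1136 -2.428 ] [-0.2745  0.2226 -0.0518  1.2934  0.      1.5699]
```

View pics/w2.png

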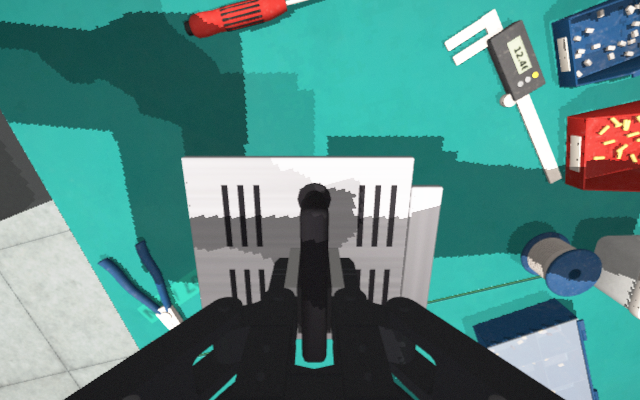

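Cover held: front-left corner (182,157), shoulder (414,156), tongue corner (442,186); bar at column 314.

```bash
python3 - <<'E'
from h import *
import pickle
K,T=pickle.load(open('pics/w2.pkl','rb'))
L=np.array([[-65,55,5],[49,55,5],[65,40,5]])/1e3
uv=np.array([(182,157),(414,156),(442,186)],float)
tcp=np.array([0.5531,-.1558,.1805])
x,r=fit([(K,T,L,uv)],[.55,-.157,-.27,.16],1);print(x,np.degrees(x[2]),np.round(r,1))
y=np.arctan2(-.2702,.9628)
d=np.array([x[0],x[1],x[3]])-tcp; c,s=np.cos(x[2]),np.sin(x[2])
print("cover origin rel tcp in cover axes",c*d[0]+s*d[1],-s*d[0]+c*d[1],d[2],"yaw tool",np.degrees(y))
# with pitch
def f(p):
    M=R.from_euler('ZY',[p[3],p[4]]).as_matrix()
    return (proj(K,T,L@M.T+p[:3])-uv).ravel()
q=least_squares(f,[x[0],x[1],x[3],x[2],0]);print(q.x,np.degrees(q.x[3:]),np.round(q.fun,1))
E
```

```text
[ 0.5536 -0.1581 -0.272   0.1568] -15.584501926682213 [-0.  -0.1 -0.2  0.4  0.3 -0.3]
cover origin rel tcp in cover axes 0.0011104731058194325 -0.0020562804632569746 -0.02371606008323679 yaw tool -15.676233642068148
[ 0.5537 -0.1581  0.1568 -0.2731  0.0055] [-15.6496   0.3145] [-0.  -0.1 -0.2  0.5  0.2 -0.4]
```

Request:
{"name": "drive_tool", "arguments": {"steps": [0,0,1.47,-0.0033,0.0266,0.008,0,0,0,1.47,-0.0033,0.0266,0.008,0,0,0,1.47,-0.0033,0.0266,0.008,0,0,0,1.47,-0.0033,0.0266,0.008,0,0,0,1.47,-0.0033,0.0266,0.008,0,0,0,1.47,-0.0033,0.0266,0.008,0,0,0,1.47,-0.0033,0.0266,0.008,0,0,0,1.47,-0.0033,0.0266,0.008,0,0,0,1.47,-0.0033,0.0266,0.008,0,0,0,1.47,-0.0033,0.0266,0.008,0]}}

```text
time_s: 4.62
tcp_pos: [0.5183, 0.1115, 0.2573]
eef_rot: [0.713, 0.701, -0.002, -0.001]
wrist_force: [-0.4, -0.2, -2.7]
gripper_width: 0.124
```

Request:
{"name": "drive_tool", "arguments": {"steps": [0,0,0,0,0,0,0,0,0,0,0,0,0,0]}}

```text
time_s: 4.78
tcp_pos: [0.5188, 0.1114, 0.2576]
eef_rot: [0.712, 0.702, -0.001, -0.001]
wrist_force: [0.6, -0.6, -1.6]
gripper_width: 0.124
```

```bash
python3 -c "
from h import *
import cv2
f=look('w3');cv2.imwrite('pics/w3z.png',cv2.resize(f['image'][:260,100:540],(800,473),interpolation=cv2.INTER_CUBIC))"
```

```text
4.7833 [0.5188 0.1114 0.2576] [[ 0.0145  0.9999 -0.0024]
 [ 0.9999 -0.0146 -0.0007]
 [-0.0008 -0.0024 -1.    ]] [ 0.6424 -0.5506 -1.5613] [ 0.2117  0.1397  0.0164  1.45   -0.0002  1.7971]
```

View pics/w3z.png

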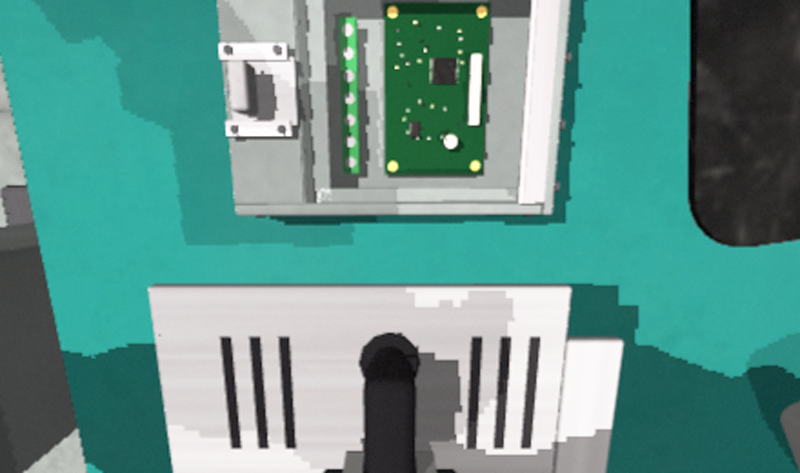

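The box sits at the top of the view: right wall edge (236,214)–(552,214), guides at (218,44)–(288,44) and (228,136)–(296,138), tab around (228–250, 62–112), lip front edge around column 525.

```bash
python3 - <<'E'
from h import *
import pickle
K,T=pickle.load(open('pics/w3.pkl','rb'))
k=440/800
px=lambda P:np.array(P,float)*k+[100,0]
L=np.array([[-112,23,54],[-76,23,54],[-112,-23,54],[-76,-23,54],[-113,-66,46],[73,-66,46]])/1e3
uv=px([(218,44),(288,44),(228,136),(296,138),(236,214),(552,214)])
for fz in (0,1):
    x,r=fit([(K,T,L,uv)],[.54,.233,-.016,0],fz);print(x,np.degrees(x[2]),np.round(r/k,1))
x,r=fit([(K,T,L,uv)],[.54,.233,-.016,0],0)
M=R.from_euler('z',x[2]).as_matrix()
P=np.array([[53,-44,54],[53,0,54],[67,-59,40],[-71,-59,46],[-71,0,46],[-107,-12,74],[-107,12,74],[-97,-12,74]])/1e3
print((proj(K,T,P@M.T+[x[0],x[1],0])-[100,0])/k)
# held cover
L=np.array([[-65,55,5],[49,55,5],[65,40,5]])/1e3
uv=px([(149,287),(571,286),(623,340)])
c,r=fit([(K,T,L,uv)],[.52,.11,-.016,.235],1);print("cover",c,np.round(r,1))
E
```

```text
[ 0.5436  0.2339 -0.009   0.    ] -0.5169193272689293 [ 1.2 -0.8 -0.4 -1.3 -0.3  1.3 -3.1 -1.1  0.7  2.4  0.7  0.7]
[ 0.5434  0.234  -0.0092 -0.0017] -0.5280638063058445 [ 1.7 -0.5 -0.2 -0.9  0.1  1.1 -3.  -1.3  1.   1.9 -0.4  0.3]
[[524.3644 175.6279]
 [530.187   89.4006]
 [540.9275 201.861 ]
 [307.303  203.7242]
 [301.7823  92.7811]
 [224.7773 112.0188]
 [220.047   59.598 ]
 [244.28   111.8966]]
cover [ 0.5196  0.1087 -0.0126  0.2344] [-0.  -0.  -0.   0.2  0.  -0.2]
```

Request:
{"name": "drive_tool", "arguments": {"steps": [0,1.8,0.02,0.0016,0.0125,-0.0098,0,0,1.8,0.02,0.0016,0.0125,-0.0098,0,0,1.8,0.02,0.0016,0.0125,-0.0098,0,0,1.8,0.02,0.0016,0.0125,-0.0098,0,0,1.8,0.02,0.0016,0.0125,-0.0098,0,0,1.8,0.02,0.0016,0.0125,-0.0098,0,0,1.8,0.02,0.0016,0.0125,-0.0098,0,0,1.8,0.02,0.0016,0.0125,-0.0098,0,0,1.8,0.02,0.0016,0.0125,-0.0098,0,0,1.8,0.02,0.0016,0.0125,-0.0098,0]}}

```text
time_s: 5.67
tcp_pos: [0.5356, 0.2344, 0.1593]
eef_rot: [0.704, 0.693, -0.113, -0.111]
wrist_force: [0.6, 0.5, -2.6]
gripper_width: 0.121
```

Request:
{"name": "drive_tool", "arguments": {"steps": [0,0,0,0,0,0,0,0,0,0,0,0,0,0]}}

```text
time_s: 5.83
tcp_pos: [0.5354, 0.2343, 0.1589]
eef_rot: [0.703, 0.693, -0.113, -0.11]
wrist_force: [-0.8, -0.3, -0.9]
gripper_width: 0.121
```

```bash
cat >> h.py <<'E'
BOX=np.array([.5436,.2339,0]);BY=-.009;OFF=np.array([.8,-2.6,-23.2])/1e3
Q0=None
def where(off=OFF):
    from workcell import manip
    s=manip.read_state();Rt=R.from_quat(s["eef_rot"]).as_matrix()
    Rc=np.c_[Rt[:,1],Rt[:,0],-Rt[:,2]]   # cover axes: x=tool y, y=tool x
    B=R.from_euler('z',BY).as_matrix()
    O=B.T@(s["tcp_pos"]+Rc@off-BOX);P=O+B.T@Rc@[.065,0,0];F=O+B.T@Rc@[-.065,0,0]
    e=R.from_matrix(B.T@Rc).as_euler('ZYX',degrees=True)
    print(s["time_s"],"tcp",s["tcp_pos"],"F",s["wrist_force"],"tau",s["torque"],"w",s["gripper_width"]);print("mm origin",O*1e3,"tongue",P*1e3,"front",F*1e3,"yaw,pitch,roll",e)
E
python3 -c "
from h import *
where();look('w4')"
```

```text
5.8333 tcp [0.5354 0.2343 0.1589] F [-0.8179 -0.3179 -0.8724] tau [ 0.0307 -0.31   -0.0024] w 0.12065119018255403
mm origin [-14.7153  -2.4397 136.6342] tongue [ 47.0367  -2.8598 116.3484] front [-76.4673  -2.0196 156.9199] yaw,pitch,roll [-0.3898 18.1852 -0.4069]
5.8333 [0.5354 0.2343 0.1589] [[ 0.0136  0.9499 -0.3122]
 [ 0.9999 -0.015  -0.0022]
 [-0.0067 -0.3121 -0.95  ]] [-0.8179 -0.3179 -0.8724] [0.3594 0.4996 0.2456 1.6159 0.108  1.9286]
```

View pics/w4.png

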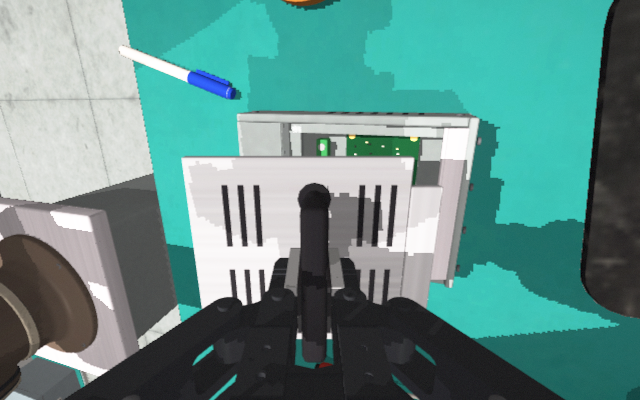

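The held cover is unchanged in the grip. Box left wall corners at (238,114) and (478,116), lip between columns ~441 and ~470. Checking the box fit against this view.

```bash
python3 - <<'E'
from h import *
import pickle,cv2
K,T=pickle.load(open('pics/w4.pkl','rb'))
M=R.from_euler('z',BY).as_matrix()
P=np.array([[-113,66,46],[73,66,46],[73,66,54],[53,44,53.5],[53,-44,53.5],[53,-66,53.5],[73,-66,54],[73,-66,46],[-71,59,46]])/1e3
p=proj(K,T,P@M.T+BOX);print(p)
im=cv2.imread('pics/w4.png');im=cv2.resize(im[100:300,220:500],None,fx=2.8,fy=2.8,interpolation=cv2.INTER_CUBIC)
for q in (p-[220,100])*2.8: cv2.circle(im,tuple(int(v) for v in q),4,(0,0,255),1)
cv2.imwrite('pics/w4z.png',im)
E
```

```text
[[236.4369 113.7982]
 [480.5189 117.6798]
 [482.5566 118.6219]
 [444.7918 150.9504]
 [430.1852 263.3869]
 [427.0542 287.4884]
 [454.087  292.4134]
 [453.2059 286.6934]
 [282.5407 123.4457]]
```

View pics/w4z.png

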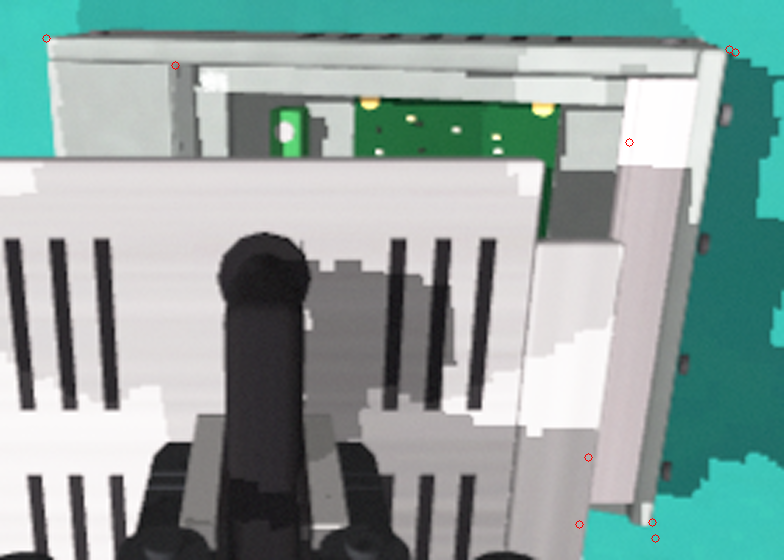

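Request:
{"name": "drive_tool", "arguments": {"steps": [0.2,0,0.2,-0.0013,0.0012,-0.02,0,0.2,0,0.2,-0.0013,0.0012,-0.02,0,0,0,0,0,0,-0.015,0,0,0,0,0,0,-0.007,0,0,0,0,0,0,0,0,0,0,0,0,0,0,0]}}

```text
time_s: 6.38
tcp_pos: [0.5329, 0.2372, 0.1003]
eef_rot: [0.701, 0.696, -0.109, -0.112]
wrist_force: [-0.3, -0.8, -0.9]
gripper_width: 0.121
```

```bash
sed -i 's/-23.2/-21.3/' h.py; python3 -c "
from h import *
where()"
```

```text
6.3833 tcp [0.5329 0.2372 0.1003] F [-0.2722 -0.8041 -0.8987] tau [ 0.0068 -0.4114 -0.0405] w 0.12098954486471174
mm origin [-16.5674   0.6086  79.7766] tongue [45.2669  0.8045 59.7398] front [-78.4018   0.4126  99.8133] yaw,pitch,roll [ 0.1816 17.9543  0.1434]
```

Request:
{"name": "drive_tool", "arguments": {"steps": [0,0,0,-0.0003,-0.0006,-0.007,0,0,0,0,0,0,-0.006,0,0,0,0,0,0,0,0,0,0,0,0.003,0,-0.001,0,0,0,0,0.003,0,-0.001,0,0,0,0,0.003,0,-0.001,0,0,0,0,0,0,0,0]}}

```text
time_s: 6.97
tcp_pos: [0.5422, 0.2372, 0.083]
eef_rot: [0.7, 0.696, -0.109, -0.112]
wrist_force: [0.0, -0.9, -2.4]
gripper_width: 0.124
```

```bash
python3 -c "
from h import *
where()"
```

```text
6.9667 tcp [0.5422 0.2372 0.083 ] F [ 0.0419 -0.9052 -2.3733] tau [ 0.0019 -0.3778 -0.0497] w 0.12421591737799001
mm origin [-7.2094  0.757  62.5127] tongue [54.6147  0.9888 42.4445] front [-69.0334   0.5252  82.581 ] yaw,pitch,roll [ 0.2148 17.9835  0.137 ]
```

Request:
{"name": "drive_tool", "arguments": {"steps": [0,0,0,0.0027,-0.0005,-0.0005,0,0,0,0,0.0027,0,-0.0006,0,0,0,0,0.0027,0,-0.0006,0,0,0,0,0,0,0,0]}}

```text
time_s: 7.3
tcp_pos: [0.5502, 0.2367, 0.0813]
eef_rot: [0.7, 0.696, -0.109, -0.112]
wrist_force: [-0.5, -0.1, -2.9]
gripper_width: 0.118
```

```bash
python3 -c "
from h import *
where();look('w5')"
```

```text
7.3 tcp [0.5502 0.2367 0.0813] F [-0.4706 -0.1093 -2.9006] tau [-0.0302 -0.3723  0.0394] w 0.11777586283337077
mm origin [ 0.7144  0.2653 60.8308] tongue [62.5356  0.4955 40.7537] front [-61.1068   0.0351  80.9079] yaw,pitch,roll [ 0.2133 17.9917  0.1363]
7.3 [0.5502 0.2367 0.0813] [[ 0.006   0.9511 -0.3089]
 [ 1.     -0.005   0.004 ]
 [ 0.0023 -0.3089 -0.9511]] [-0.4706 -0.1093 -2.9006] [0.3532 0.548  0.1521 1.4694 0.1108 1.9132]
```

View pics/w5.png

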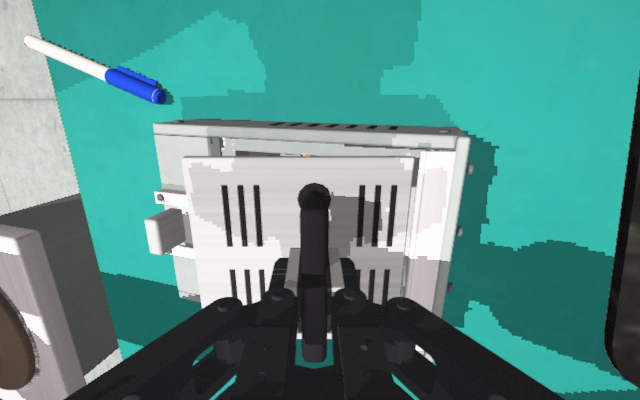

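Request:
{"name": "drive_tool", "arguments": {"steps": [0,0,-0.2,0.0017,0,0,0,0,0,0,0,0,0,0,0,-2,0,-0.0013,0,-0.002,0,0,-2,0,-0.0013,0,-0.002,0,0,-2,0,-0.0012,0,-0.0021,0,0,-2,0,-0.0012,0,-0.0021,0,0,-2,0,-0.0011,0,-0.0022,0,0,-2,0,-0.001,0,-0.0022,0,0,0,0,0,0,0,0]}}

```text
time_s: 8.1
tcp_pos: [0.5429, 0.2367, 0.0694]
eef_rot: [0.709, 0.703, -0.035, -0.038]
wrist_force: [-0.8, -0.2, -1.8]
gripper_width: 0.12
```

```bash
python3 -c "
from h import *
where()"
```

```text
8.1 tcp [0.5429 0.2367 0.0694] F [-0.7643 -0.1654 -1.8193] tau [-0.0437 -0.1249 -0.0444] w 0.11976614320651324
mm origin [-2.1416  0.2666 48.0745] tongue [62.5081  0.3631 41.3361] front [-66.7913   0.1701  54.8128] yaw,pitch,roll [0.0855 5.9504 0.2537]
```

Request:
{"name": "drive_tool", "arguments": {"steps": [0,0,0,0.001,0,-0.0003,0,0,0,0,0.001,0,-0.0003,0,0,0,0,0,0,0,0,0,-1.5,0,-0.0007,0,-0.0017,0,0,-1.5,0,-0.0007,0,-0.0017,0,0,0,0,0,0,0,0]}}

```text
time_s: 8.6
tcp_pos: [0.5446, 0.2367, 0.0648]
eef_rot: [0.71, 0.704, -0.017, -0.02]
wrist_force: [0.5, 0.1, -1.2]
gripper_width: 0.119
```

```bash
python3 -c "
from h import *
where()"
```

```text
8.6 tcp [0.5446 0.2367 0.0648] F [ 0.546   0.1107 -1.2495] tau [ 0.0035 -0.1032 -0.0028] w 0.11898962030881312
mm origin [ 0.6138  0.2685 43.5108] tongue [65.5249  0.3331 40.1123] front [-64.2972   0.2038  46.9093] yaw,pitch,roll [0.0571 2.997  0.2537]
```

Request:
{"name": "drive_tool", "arguments": {"steps": [0,-1,0,-0.0006,0,-0.0011,0,0,-1,0,-0.0006,0,-0.0012,0,0,-1,0,-0.0005,0,-0.0012,0,0,0,0,0,0,0,0,0,0,0,0,0,0,0]}}

```text
time_s: 9.02
tcp_pos: [0.543, 0.2367, 0.0616]
eef_rot: [0.71, 0.704, 0.002, -0.002]
wrist_force: [0.3, -0.7, -1.7]
gripper_width: 0.126
```

```bash
python3 -c "
from h import *
where();look('w6')"
```

```text
9.0167 tcp [0.543  0.2367 0.0616] F [ 0.2603 -0.7134 -1.6657] tau [0.035  0.0004 0.047 ] w 0.12634551269855104
mm origin [ 0.2062  0.2921 40.2992] tongue [65.2062  0.3571 40.321 ] front [-64.7937   0.2271  40.2774] yaw,pitch,roll [ 0.0573 -0.0192  0.2915]
9.0167 [0.543  0.2367 0.0616] [[ 0.008   1.      0.0004]
 [ 1.     -0.008   0.0051]
 [ 0.0051  0.0003 -1.    ]] [ 0.2603 -0.7134 -1.6657] [ 0.4089  0.3047 -0.2107  1.053   0.0045  1.9877]
```

View pics/w6.png

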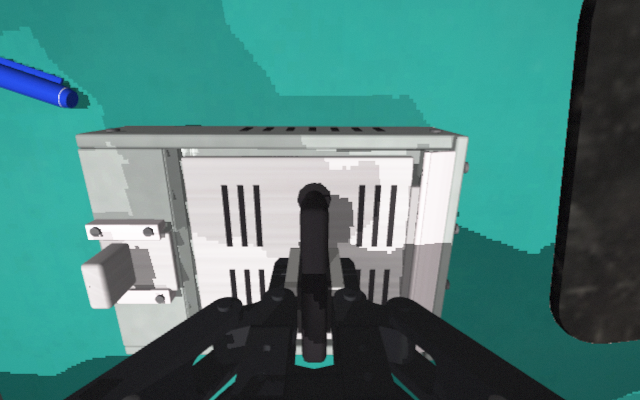

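Cover appears flat inside the recess (corner (182,157) just inside the walls, tongue hidden by the lip from column ~420). Press lightly until contact shows.

Request:
{"name": "drive_tool", "arguments": {"steps": [0,0,0,0,0,-0.0005,0,0,0,0,0,0,-0.0005,0,0,0,0,0,0,-0.0005,0,0,0,0,0,0,0,0,0,0,0,0,0,0,0]}}

```text
time_s: 9.48
tcp_pos: [0.5432, 0.2368, 0.0613]
eef_rot: [0.71, 0.704, 0.002, -0.002]
wrist_force: [-4.2, -0.4, 7.9]
gripper_width: 0.124
```

Request:
{"name": "drive_tool", "arguments": {"steps": [0,0,0,0,0,0,0.4,0,0,0,0,0,0,0.4,0,0,0,0,0,0,0.4,0,0,0,0,0,0,0.4,0,0,0,0,0,0,0.4,0,0,0,0,0,0.02,0.4,0,0,0,0,0,0.03,0.4,0,0,0,0,0,0.03,0.4,0,0,0,0,0,0.03,0.4,0,0,0,0,0,0,0.4]}}

```text
time_s: 10.32
tcp_pos: [0.5455, 0.2377, 0.1765]
eef_rot: [0.71, 0.704, 0.006, -0.0]
wrist_force: [1.3, -0.4, 0.5]
gripper_width: 0.402
```

Request:
{"name": "drive_tool", "arguments": {"steps": [0,0,0,-0.0226,-0.0004,0,0,0,0,0,-0.0226,-0.0004,0,0,0,0,0,-0.0226,-0.0004,0,0,0,0,0,-0.0226,-0.0004,0,0,0,0,0,-0.0226,-0.0004,0,0,0,0,0,-0.0226,-0.0004,0,0,0,0,0,0,0,0,0,0,0,0,0,0,0,0]}}

```text
time_s: 10.98
tcp_pos: [0.407, 0.2344, 0.1702]
eef_rot: [0.71, 0.705, 0.002, -0.002]
wrist_force: [0.9, -0.3, 0.1]
gripper_width: 0.001
```

```bash
python3 -c "
from h import *
import cv2
f=look('w7')"
```

```text
10.9833 [0.407  0.2344 0.1702] [[ 0.0072  1.      0.0008]
 [ 1.     -0.0072  0.0054]
 [ 0.0054  0.0008 -1.    ]] [ 0.893  -0.3118  0.1043] [ 0.5199  0.0282 -0.2972  1.2421  0.0043  2.0979]
```

View pics/w7.png

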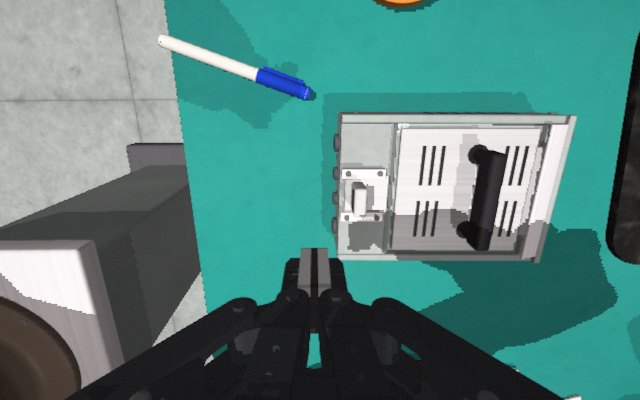

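Request:
{"name": "drive_tool", "arguments": {"steps": [0,0,0,0,0.0006,-0.03,0,0,0,0,0,0,-0.03,0,0,0,0,0,0,-0.025,0,0,0,0,0,0,-0.019,0,0,0,0,0,0,0,0,0,0,0,0,0,0,0]}}

```text
time_s: 11.53
tcp_pos: [0.4076, 0.2345, 0.0653]
eef_rot: [0.71, 0.704, 0.001, -0.002]
wrist_force: [0.6, 0.2, 0.8]
gripper_width: 0.001
```

Request:
{"name": "drive_tool", "arguments": {"steps": [0,0,0,0.004,0,0,0,0,0,0,0.004,0,0,0,0,0,0,0.004,0,0,0,0,0,0,0.004,0,0,0,0,0,0,0,0,0,0]}}

```text
time_s: 11.95
tcp_pos: [0.4248, 0.2352, 0.0667]
eef_rot: [0.71, 0.704, 0.003, -0.002]
wrist_force: [0.6, -0.1, 0.5]
gripper_width: -0.002
```

Request:
{"name": "drive_tool", "arguments": {"steps": [0,0,0,0.003,0,0,0,0,0,0,0.003,0,0,0,0,0,0,0.003,0,0,0,0,0,0,0.003,0,0,0,0,0,0,0,0,0,0]}}

```text
time_s: 12.37
tcp_pos: [0.4361, 0.2349, 0.066]
eef_rot: [0.71, 0.704, 0.002, -0.002]
wrist_force: [-0.2, 1.0, -0.1]
gripper_width: 0.003
```

Request:
{"name": "drive_tool", "arguments": {"steps": [0,0,0,0.002,0,0,0,0,0,0,0.002,0,0,0,0,0,0,0,0,0,0]}}

```text
time_s: 12.62
tcp_pos: [0.4397, 0.2348, 0.0659]
eef_rot: [0.71, 0.704, 0.002, -0.002]
wrist_force: [-1.2, -0.0, -0.6]
gripper_width: 0.001
```

Request:
{"name": "drive_tool", "arguments": {"steps": [0,0,0,0.002,0,0,0,0,0,0,0.002,0,0,0,0,0,0,0,0,0,0]}}

```text
time_s: 12.87
tcp_pos: [0.4415, 0.2348, 0.0658]
eef_rot: [0.71, 0.704, 0.0, -0.003]
wrist_force: [-9.5, 1.4, 5.8]
gripper_width: -0.003
```

Request:
{"name": "drive_tool", "arguments": {"steps": [0,0,0,0.0015,0,0,0,0,0,0,0,0,0,0,0,0,0,0,0,0,0]}}

```text
time_s: 13.12
tcp_pos: [0.4416, 0.2348, 0.0657]
eef_rot: [0.71, 0.705, -0.0, -0.004]
wrist_force: [-14.5, -0.0, 9.6]
gripper_width: -0.004
```

Request:
{"name": "drive_tool", "arguments": {"steps": [0,0,0,0.0015,0,0,0,0,0,0,0,0,0,0,0,0,0,0,0,0,0]}}

```text
time_s: 13.37
tcp_pos: [0.4417, 0.2347, 0.0657]
eef_rot: [0.709, 0.705, -0.001, -0.005]
wrist_force: [-18.6, 0.5, 12.0]
gripper_width: 0.003
```

Request:
{"name": "drive_tool", "arguments": {"steps": [0,0,0,-0.008,0,0,0,0,0,0,-0.015,0,0,0,0,0,0,-0.012,0,0.005,0,0,0,0,0,0,0.03,0,0,0,0,0,0,0.035,0,0,0,0,0,0,0.035,0,0,0,0,0,0,0,0,0,0,0,0,0,0,0]}}

```text
time_s: 14.03
tcp_pos: [0.4129, 0.2357, 0.1737]
eef_rot: [0.71, 0.704, 0.005, -0.001]
wrist_force: [-0.4, 1.1, -0.3]
gripper_width: -0.002
```

```bash
python3 - <<'E'
from h import *
import cv2
f=look('w8')
import pickle
K,T=pickle.load(open('pics/w8.pkl','rb'))
M=R.from_euler('z',BY).as_matrix()
def pj(P): return proj(K,T,(np.array(P,float)/1e3)@M.T+BOX)
c=pj([[-113,66,46]])[0];o=np.array([int(c[0])-15,int(c[1])-15]);k=2.8
im=cv2.resize(f["image"][o[1]:o[1]+180,o[0]:o[0]+280],None,fx=k,fy=k,interpolation=cv2.INTER_CUBIC)
def dot(P,col):
    for q in (pj(P)-o)*k: cv2.circle(im,tuple(int(v) for v in q),3,col,-1)
dot([[-112,23,54],[-76,23,54],[-112,-23,54],[-76,-23,54]],(0,255,0))
dot([[-87,12,74],[-77,12,74],[-87,-12,74],[-77,-12,74]],(0,0,255))      # tab at 0.020
dot([[-93,12,74],[-93,-12,74]],(255,0,0))  # tab front at 0.014
dot([[-65,55,45],[-65,-55,45],[49,55,45],[49,-55,45]],(255,0,255))
cv2.imwrite('pics/w8z.png',im)
E
```

```text
14.0333 [0.4129 0.2357 0.1737] [[ 0.008   1.      0.0052]
 [ 0.9999 -0.008   0.0077]
 [ 0.0077  0.0052 -1.    ]] [-0.4122  1.0954 -0.329 ] [ 0.5163  0.0341 -0.2834  1.2449  0.0041  2.0951]
```

View pics/w8z.png

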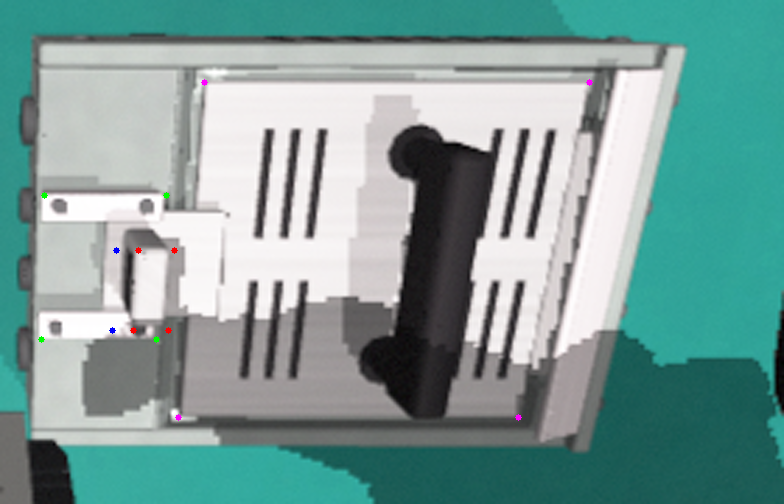

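The view shows the latch plate lying across the cover's front edge. The tab sits within about 1 mm of its predicted position at 0.020 m. The cover's corners match the seated prediction, and the tool is clear, so I'm handing in.

```bash
python3 -c "
from workcell import manip
print(manip.hand_in())"
```

```text
the job is handed in; nothing more can be done
None
```

The cover is seated in the box with its tongue under the lip, and the latch is fully home. I handed the job in at about 14 s on the robot's clock; `hand_in` reports no verdict.

**What I did:** I took the cover by its handle, tilted it 18° and slid the tongue under the lip. I lowered the front about the tongue, pressed lightly and let go, then pushed the latch tab home with the closed fingers.

**Last checks:**
- **Cover:** just before release the tongue end was about 65 mm along the box's x, the cover's pitch was about 0° and its underside was at about 40 mm. Contact was felt at 8 N, and the cover's corners match the seated position in the last picture.
- **Latch:** its travel ended against a hard stop, reaching about 19 N with no further movement. In the last picture the tab stands at about 19–20 mm and the plate lies over the cover's edge.
- **Robot and bench:** the gripper ended clear above the front of the box. I took no final picture of the whole bench. The moves were planned clear of the other things, and no unexpected forces showed.

**Disagreements:**
- The wrist camera placed things about 2 mm too far away. I used the grip height from the bench instead, and the later contact agreed with it.
- Partway through lowering, the measured tongue position was 2 mm short of the commanded one, and I corrected it.

I viewed 12 pictures, which is the limit and more than the 8 planned.

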